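# Switch on the ski wax bench in order

### The job

Switch on the wax bench by pressing its switches in this order: first press the raised end of the rocker fully down so that it tips over, then press the small round key fully in, then press the long bar key fully in; all three stay as you leave them. Only press with the fingertips: do not press the mushroom-shaped stop button, and do not lift, shove or knock over the switch boxes or anything else on the bench.

Things in the scene. Friction and masses are not known exactly. Their poses are not given: they have to be found in the camera images.
- rocker_box: loose cast-aluminium switch box, 96 long (its x) x 60 wide (its y) x 36 mm high, about 0.6 kg, on rubber feet; origin at the centre of its underside, x along its length with the black cable gland at the +x end, z up; carries the rocker
- rocker (a joint): black rocker paddle 70 x 34 x 8 mm on rocker_box, length along the box's x, hinged at its middle 46 mm above the bench over the box's centre, axis across (y). 0 = off: +x (gland) end raised 0.2 rad, its top 57 mm up; 0.4 rad = fully over: that end 0.2 rad down, top 43 mm up. No spring; friction 0.035 N m (2 to 4 N at the raised end); stays where left; starts at 0 to 0.05
- rocker_press (a point): point to press: on the top face of the rocker, 24 mm from its pivot towards the raised (+x) end; moves with the rocker: about 55 mm above the bench when off, 10 mm lower when fully over (a wide fingertip ends a little higher, as the paddle slopes)
- round_box: loose cast-aluminium switch box, 96 long (its x) x 60 wide (its y) x 36 mm high, about 0.6 kg, on rubber feet; origin at the centre of its underside, x along its length with the black cable gland at the +x end, z up; carries the round key
- round_key (a joint): small round black key, 28 mm in diameter, flat-topped, in the middle of round_box in a low steel collar (top of the collar 39 mm above the bench); pressed straight down; 0 = out, 0.007 m = fully in. No spring: 2.5 N of friction, stays where it is left; starts at 0 to 0.001
- round_top (a point): centre of the top face of the round key, 52 mm above the bench when out, 45 when in
- bar_box: loose cast-aluminium switch box, 96 long (its x) x 60 wide (its y) x 36 mm high, about 0.6 kg, on rubber feet; origin at the centre of its underside, x along its length with the black cable gland at the +x end, z up; carries the bar key
- bar_key (a joint): long black bar key, 64 (along the box's x) x 17 mm, in the middle of bar_box in a low steel surround (top of it 39 mm above the bench); pressed straight down; 0 = out, 0.007 m = fully in. No spring: 2.5 N of friction, stays where it is left; starts at 0 to 0.001
- bar_top (a point): centre of the top face of the bar key, 52 mm above the bench when out, 45 when in
- stop_box: loose cast-aluminium switch box, 96 long (its x) x 60 wide (its y) x 36 mm high, about 0.6 kg, on rubber feet; origin at the centre of its underside, x along its length with the black cable gland at the +x end, z up; carries the mushroom-shaped stop button; leave it alone
- stop_key (a joint): black mushroom-shaped stop button, 44 mm in diameter, domed, top 57 mm above the bench, in the middle of stop_box; sprung (about 5 N), 6 mm of travel, 0 = out; must not be pressed
- wax_tin: round aluminium wax tin, 52 mm in diameter, 26 mm high, loose; origin under its centre
- cork_block: cork polishing block, 60 x 36 x 30 mm, loose; origin under its centre
- thermometer: flat orange snow thermometer, 105 x 26 x 11 mm, loose; origin under its centre
- wax_iron: small black waxing iron with aluminium sole 75 x 135 mm and a loop handle, 87 mm high, loose, behind the boxes; origin under its centre, long side along its y
- screwdriver: steel screwdriver lying in front of the boxes (robot side), loose; lies along its own x
- jig_plate: white plastic binding jig plate with holes, 60 x 130 x 8 mm, lying in front of the boxes, loose; origin under its centre
Not all that is in view belongs to the job. What is shaped like the bar_box but orange is not meant.

How it is judged:
On the way, in this order (a step that is already met when the one before it is completed fails the run):
1. the rocker is tipped fully over (value of joint rocker above 0.34 rad), for 0.2 s.
2. the round key is fully in (value of joint rocker above 0.34 rad and value of joint round_key above 0.0055 m), for 0.2 s.
3. the bar key is fully in (all of step 2 and value of joint bar_key above 0.0055 m), for 0.2 s.
At the end, for the whole second after the job is handed in: Rocker over (more than 0.34 of 0.4 rad), round key and bar key in (more than 5.5 of 7 mm), stop button out, all boxes upright and at rest, and boxes and bystanders within 20 mm of where they began (all of step 3 and value of joint stop_key below 0.002 m and distance of each of rocker_box, round_box, bar_box, stop_box, wax_tin, cork_block, thermometer, wax_iron, screwdriver, jig_plate from where it was at the start of the episode below 0.02 m and linear speed of each of rocker_box, round_box, bar_box, stop_box below 0.02 m/s and angle between each of rocker_box, round_box, bar_box, stop_box's own z axis and vertical below 0.1 rad); the robot touches nothing.
It fails at once if the round key is pressed (3 mm) before the rocker is over (value of joint round_key above 0.003 m and value of joint rocker below 0.34 rad).
It fails at once if the bar key is pressed (3 mm) before the round key is in (value of joint bar_key above 0.003 m and value of joint round_key below 0.0055 m).
It fails at once if the stop button is pressed (2 mm) (value of joint stop_key above 0.002 m).
It fails at once if a switch box is shoved or lifted by 20 mm or tipped by 0.2 rad (distance of any of rocker_box, round_box, bar_box, stop_box from where it was at the start of the episode above 0.02 m or angle between any of rocker_box, round_box, bar_box, stop_box's own z axis and vertical above 0.2 rad).
It fails at once if another thing on the bench is lifted or moved by 20 mm (distance of any of wax_tin, cork_block, thermometer, wax_iron, screwdriver, jig_plate from where it was at the start of the episode above 0.02 m).
It also fails if it takes over 43 s, if anything falls off the work surface, if the arm or the gripper's body presses on something with over 40 N, if the wrist force passes 120 N, or if a joint passes its speed limit or range.

### The arm

A 7-joint arm with a two-finger parallel gripper is mounted at the origin on the work surface. World frame = base frame: x ahead of the robot, y to its left, z up, the work surface at z = 0. Lengths are in m, angles in rad, forces in N, time in s.
With the tool pointing down it reaches from about 0.425 to 0.875 m from the base axis. Payload 4.7 kg.
Tool frame: the origin (TCP) lies where the fingers leave the gripper's body, on its centre line; the fingertips stand 70 mm ahead of it and the grasp point (between the pads) lies 51 mm ahead of it; z points along the fingers, y is the line along which they close (so a half turn about z gives the same grasp; the last joint's range is limited). The gripper opens to 87 mm and grips with 3 to 60 N. Pads are 19 mm wide; open, the fingers measure 117 mm over their backs; the gripper's body (75 mm by 190 mm) begins 51 mm behind the grasp point.
Start: joints at [-1.152, 0.321, -0.07, 1.45, 0.023, 1.371, -0.057], TCP at [0.256, 0.597, 0.292] pointing down, gripper open.
Joint ranges: [-2.86, 2.86], [-0.3, 2.09], [-1.38, 1.24], [0.06, 2.45], [-1.56, 4.7], [0.09, 2.05], [-2.69, 2.69]. Speed limits (rad/s): [2.57, 2.57, 3.14, 3.14, 3.14, 3.14, 3.14].

### API

Orientations are given as a rotation vector (axis times angle).
In Python, from bench import get_state, get_image, get_calibration, close_job gives the robot as it stands.
- The arm moves only by the tool send_rows, never from a script. Its argument "rows" is a list of rows, each an object of numbers: "hand": the finger opening in mm, from 0 to 87; "x", "y", "z": the shift along the world's x, y, z in mm; "roll": the turn about the world's z in degrees. A call has 1 to 10 rows; each row shifts and turns the commanded pose from where the row before left it; what a row does not reach is not made up. A row lasts 1/10 s, in which the tool goes at most 50 mm and 8.59 degrees, less where a joint would pass 70% of its speed; a pose out of reach is approached as far as the arm can. A call is refused whole if a number of a shift passes 50 or a number of a turn 8.59, either way. A call with a gripper value outside its range is refused whole. The fingers move at their own pace and stop on an object; "force" is the grip in N (left out, the last holds). Time passes only in rows, so rows that do not move let the fingers close. It gives the time, the measured TCP pose, the force, the opening and the grip force at its end, in the units of the state.
- get_state(): the state, without advancing time (a new reading comes with each control period).
- get_image(name): name is "scene" or "side" or "wrist"; returns the picture (420x560x3 uint8, blue, green, red); there is no depth.
- get_calibration(name): a dict with "mtx" (3x3 intrinsics, pixels), "world_from_camera" (4x4, takes a point from camera to world coordinates). Camera axes: x right, y down, z forward; pixel columns grow to the right and rows downward; lengths in m; the calibration is good to about 2 mm. A picture is of the moment at which its call begins: read the wrist's pose just before it. get_calibration takes no time and is no camera call; for the wrist camera it gives the pose at the moment of the call.
- close_job(): hands the job in; it is judged then, once.
The state is a dict: "time": time; "joint_positions": joint angles; "qd": joint speeds; "joint_torque": joint torques, N m; "position": TCP position; "tool_rot": TCP orientation; "ft_force": force on the tool from outside, world axes, zero at the start; "torque": the same for the moment, N m; "grip_width": opening from 0.0 (shut) to 1.0 (fully open); "grip_force": force on a finger pad.
Only numpy, scipy, OpenCV 4.12 (cv2) and the standard library are available. Lean on these libraries where they do the work, as an engineer would, in place of code of your own. Each camera call takes 0.05 s, during which the arm holds its last target. There are 200 camera calls.

## Working session

There is one attempt and no reset: what is moved stays moved. The work goes in short steps, Python scripts to look and compute and a tool call to move; the robot and the scene stay as the last step left them, time stands still between calls to the robot, and variables do not carry over. Pictures are saved under pics/ and viewed, at most 10 in all, crops included, and the job is handed in when it is done.

Besides the shell and the picture viewer there is one more tool, called after "Emit:" as name([rows], argument=value, ...), one row to a line, values as JSON. send_rows: Moves the arm, as the interface text tells. Its arguments: {"type":"object","properties":{"rows":{"type":"array","items":{"type":"object","properties":{"hand":{"type":"number"},"x":{"type":"number"},"y":{"type":"number"},"z":{"type":"number"},"roll":{"type":"number"}}}},"force":{"type":"number"}},"required":["rows"]}

```bash
mkdir -p pics; python3 - <<'E'
from bench import *
import cv2
s=get_state();print(s['time'],s['position'],s['tool_rot'],s['grip_width'])
for n in ['scene','side']:
    cv2.imwrite(f'pics/{n}0.png',get_image(n))
    c=get_calibration(n);print(n,c['mtx'],c['world_from_camera'])
E
```

```text
0.0 [0.25585717 0.59707365 0.29120198] [-6.31353005e-01 -3.07720875e+00  2.87362533e-03] 1.0018361689506128
scene [[454.67296963   0.         280.0485038 ]
 [  0.         454.67296963 206.14563666]
 [  0.           0.           1.        ]] [[-0.7259966   0.53027594 -0.43787711  1.03975586]
 [ 0.68766205  0.56631451 -0.45432233  0.45429785]
 [ 0.00705996 -0.63094793 -0.77579305  0.92442796]
 [ 0.          0.          0.          1.        ]]
side [[414.66050385   0.         274.84437446]
 [  0.         414.66050385 209.50626263]
 [  0.           0.           1.        ]] [[ 0.8460639  -0.323516    0.42369008  0.0689614 ]
 [-0.53303172 -0.5025486   0.68067768 -0.8467883 ]
 [-0.00728526 -0.80173706 -0.59763251  0.75050243]
 [ 0.          0.          0.          1.        ]]
```

View pics/scene0.png

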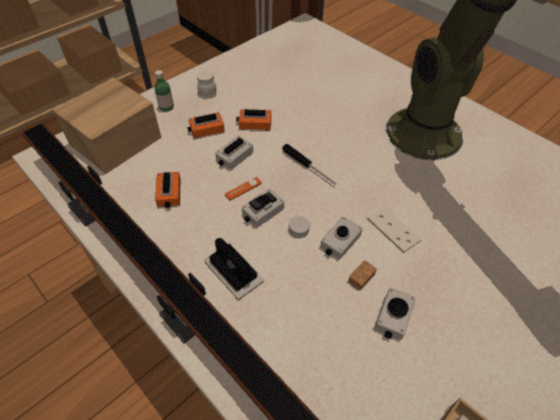

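View pics/side0.png

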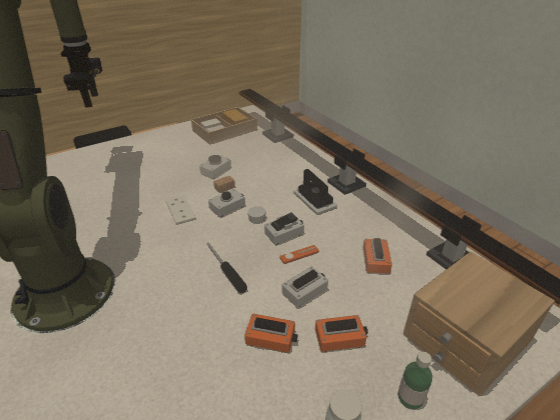

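The scene view has grey boxes at (234,151), (263,206), (341,236, small round) and (397,311, large mushroom). The orange decoys are at (206,124), (254,119) and (168,188). In the side view the grey boxes are at (305,285), (285,228), (227,201) and (215,166). Next is one close crop to tell the rocker from the bar.

```bash
python3 - <<'E'
import cv2,numpy as np
a=cv2.imread('pics/scene0.png');b=cv2.imread('pics/side0.png')
def cr(i,c,h=33): return cv2.resize(i[c[1]-h:c[1]+h,c[0]-h:c[0]+h],(200,280-80),interpolation=cv2.INTER_CUBIC)
A=[(234,151),(263,206),(341,236),(397,311)];B=[(305,285),(285,228),(227,201),(215,166)]
cv2.imwrite('pics/crops.png',np.vstack([np.hstack([cr(a,c) for c in A]),np.hstack([cr(b,c) for c in B])]))
E
```

```text
(no output)
```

View pics/crops.png

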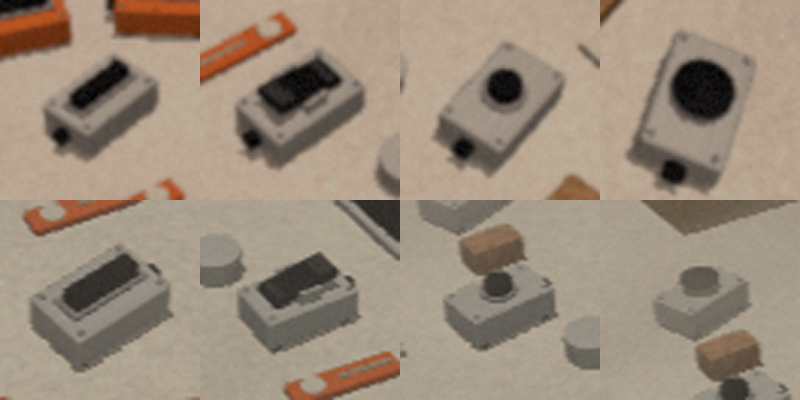

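In the crops, left to right, (234,151) is the bar box, (263,206) the rocker box, (341,236) the round-key box and (397,311) the stop box. All the glands point to the lower left in the scene view. I'll measure the key and gland blobs.

```bash
cat > h.py <<'E'
import cv2,numpy as np
from bench import get_calibration
def ray(n,uv,z,c=None):
    c=c or get_calibration(n);T=c['world_from_camera']
    d=T[:3,:3]@np.linalg.solve(c['mtx'],[uv[0],uv[1],1]);o=T[:3,3]
    return o+d*(z-o[2])/d[2]
def tri(u,v):
    A=np.zeros((3,3));b=np.zeros(3)
    for n,p in (('scene',u),('side',v)):
        c=get_calibration(n);T=c['world_from_camera'];d=T[:3,:3]@np.linalg.solve(c['mtx'],[*p,1]);d/=np.linalg.norm(d)
        P=np.eye(3)-np.outer(d,d);A+=P;b+=P@T[:3,3]
    return np.linalg.solve(A,b)
E
python3 - <<'E'
from h import *
a=cv2.imread('pics/scene0.png');b=cv2.imread('pics/side0.png')
A=[(234,151),(263,206),(341,236),(397,311)];B=[(305,285),(285,228),(227,201),(215,166)]
def blobs(i,c,t,h=27):
    g=i[c[1]-h:c[1]+h,c[0]-h:c[0]+h].max(2)
    n,_,s,m=cv2.connectedComponentsWithStats((g<t).astype(np.uint8))
    return sorted([(int(s[k,4]),(m[k]+np.array(c)-h).round(1)) for k in range(1,n) if s[k,4]>8],key=lambda q:-q[0])
for nm,p,q in zip(['bar','rock','round','stop'],A,B):
    x=blobs(a,p,60);y=blobs(b,q,85)
    print(nm,x[:3],y[:3])
    for z in (.05,): print('  scene key',ray('scene',x[0][1],z).round(3),'side key',ray('side',y[0][1],z).round(3),'tri',tri(x[0][1],y[0][1]).round(3))
    if len(x)>1:
        g=ray('scene',x[1][1],.018);k=ray('scene',x[0][1],.05);d=(g-k)[:2];print('  gland',g.round(3),'len',np.linalg.norm(d).round(3),'ang',np.degrees(np.arctan2(d[1],d[0])).round(1))
E
```

```text
bar [(124, array([233.3, 145.8])), (24, array([221. , 162.2]))] [(227, array([304.7, 278.9]))]
  scene key [ 0.492 -0.303  0.05 ] side key [ 0.481 -0.313  0.05 ] tri [ 0.486 -0.308  0.043]
  gland [ 0.54  -0.303  0.018] len 0.047 ang -0.3
rock [(245, array([261.9, 201.2])), (29, array([246.9, 218.4]))] [(230, array([283.5, 221.1]))]
  scene key [ 0.568 -0.1    0.05 ] side key [ 0.557 -0.106  0.05 ] tri [ 0.563 -0.102  0.045]
  gland [ 0.616 -0.105  0.018] len 0.048 ang -5.1
round [(97, array([342.2, 231.1])), (36, array([328.6, 251.4]))] [(63, array([226. , 195.5]))]
  scene key [0.491 0.099 0.05 ] side key [0.481 0.088 0.05 ] tri [0.486 0.096 0.043]
  gland [0.539 0.103 0.018] len 0.049 ang 5.4
stop [(301, array([397.5, 307.1])), (47, array([387.9, 334. ]))] []Traceback (most recent call last):
  File "<stdin>", line 11, in <module>
IndexError: list index out of range
```

Emit:
send_rows([
  {"hand": 0, "x": 16, "y": -35, "roll": 8},
  {"hand": 0, "x": 16, "y": -35, "roll": 8},
  {"hand": 0, "x": 16, "y": -35, "roll": 7},
  {"hand": 0, "x": 16, "y": -35},
  {"hand": 0, "x": 16, "y": -35},
  {"hand": 0, "x": 16, "y": -35},
  {"hand": 0, "x": 16, "y": -35},
  {"hand": 0, "x": 16, "y": -35},
  {"hand": 0, "x": 16, "y": -35},
  {"hand": 0, "x": 16, "y": -35},
], force=20)

```text
schema error: expected keys hand, x, y, z, roll
```

Emit:
send_rows([
  {"hand": 0, "x": 16, "y": -35},
  {"hand": 0, "x": 16, "y": -35},
  {"hand": 0, "x": 16, "y": -35},
  {"hand": 0, "x": 16, "y": -35},
  {"hand": 0, "x": 16, "y": -35},
  {"hand": 0, "x": 16, "y": -35},
  {"hand": 0, "x": 16, "y": -35},
  {"hand": 0, "x": 16, "y": -35},
  {"hand": 0, "x": 0, "y": 0},
  {"hand": 0},
])

```text
schema error: expected keys hand, x, y, z, roll
```

All five keys are required in every row.

Emit:
send_rows([
  {"hand": 0, "x": 16, "y": -35, "z": 0, "roll": 8},
  {"hand": 0, "x": 16, "y": -35, "z": 0, "roll": 8},
  {"hand": 0, "x": 16, "y": -35, "z": 0, "roll": 7},
  {"hand": 0, "x": 16, "y": -35, "z": 0, "roll": 0},
  {"hand": 0, "x": 16, "y": -35, "z": 0, "roll": 0},
  {"hand": 0, "x": 16, "y": -35, "z": 0, "roll": 0},
  {"hand": 0, "x": 16, "y": -35, "z": 0, "roll": 0},
  {"hand": 0, "x": 16, "y": -35, "z": 0, "roll": 0},
  {"hand": 0, "x": 16, "y": -35, "z": 0, "roll": 0},
  {"hand": 0, "x": 16, "y": -35, "z": 0, "roll": 0},
], force=20)

```text
time: 1.1
position: [0.4163, 0.2458, 0.292]
tool_rot: [-0.005, -3.141, 0.0]
ft_force: [0.8, 1.3, 0.0]
grip_width: 0.176
grip_force: 0.0
```

Emit:
send_rows([
  {"hand": 0, "x": 17, "y": -38, "z": -10, "roll": 0},
  {"hand": 0, "x": 17, "y": -38, "z": -10, "roll": 0},
  {"hand": 0, "x": 17, "y": -38, "z": -10, "roll": 0},
  {"hand": 0, "x": 17, "y": -38, "z": -10, "roll": 0},
  {"hand": 0, "x": 17, "y": -38, "z": -10, "roll": 0},
  {"hand": 0, "x": 17, "y": -38, "z": -10, "roll": 0},
  {"hand": 0, "x": 17, "y": -38, "z": -10, "roll": 0},
  {"hand": 0, "x": 17, "y": -38, "z": -10, "roll": 0},
  {"hand": 0, "x": 17, "y": -38, "z": -10, "roll": 0},
  {"hand": 0, "x": 17, "y": -8, "z": 0, "roll": 0},
])

```text
time: 2.1
position: [0.5847, -0.1088, 0.2006]
tool_rot: [-0.017, -3.138, 0.005]
ft_force: [0.4, -1.1, 0.4]
grip_width: 0.002
grip_force: 0.0
```

```bash
python3 - <<'E'
from h import *
from bench import *
s=get_state();print(s['time'],s['position'],s['tool_rot'],s['grip_width'],s['ft_force'])
c=get_calibration('wrist');i=get_image('wrist');cv2.imwrite('pics/w1.png',i)
np.savez('w1',m=c['mtx'],T=c['world_from_camera']);print(c['world_from_camera'].round(3))
T=np.array(c['world_from_camera']);M=np.array(c['mtx'])
for p in [(.563,-.102,.046),(.587,-.104,.055)]:
    q=M@(T[:3,:3].T@(np.array(p)-T[:3,3]));print(p,q[:2]/q[2])
E
```

```text
2.1 [ 0.58466824 -0.10877555  0.20059701] [-0.01684527 -3.13833854  0.00495411] 0.001982179963288609 [ 0.40136203 -1.10344322  0.35480273]
[[ 0.01   0.958  0.287  0.505]
 [ 1.    -0.008 -0.006 -0.109]
 [-0.004  0.287 -0.958  0.293]
 [ 0.     0.     0.     1.   ]]
(0.563, -0.102, 0.046) [284.2986306  191.20926549]
(0.587, -0.104, 0.055) [282.23110885 221.42074267]
```

View pics/w1.png

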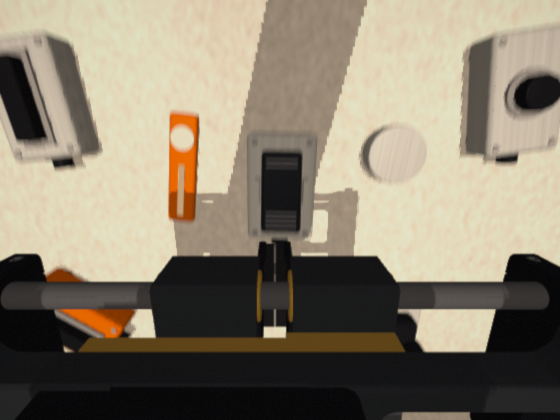

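The wrist view shows the rocker paddle at columns 261–302 and rows 152–204, with its gland (+x) end nearest the fingers. That is slightly nearer the robot than my estimate, so I'll compute it.

```bash
python3 - <<'E'
from h import *
d=np.load('w1.npz');c={'mtx':d['m'],'world_from_camera':d['T']}
i=cv2.imread('pics/w1.png');g=i[145:215,245:320].max(2)
n,_,s,m=cv2.connectedComponentsWithStats((g<60).astype(np.uint8));k=1+s[1:,4].argmax();x,y,w,h,_=s[k];x+=245;y+=145;print(x,y,w,h)
print('far end',ray('w',(x+w/2,y),.043,c),'near end',ray('w',(x+w/2,y+h),.057,c))
print('box top far/near',ray('w',(281,134),.036,c),ray('w',(281,239),.036,c))
# sides at top plane for the other boxes: round key top, bar key top
print('round key',ray('w',(537,93),.050,c),'bar key',ray('w',(19,100),.050,c))
E
```

```text
261 152 41 63
far end [ 0.53040021 -0.10422776  0.043     ] near end [ 0.58066165 -0.10463719  0.057     ]
box top far/near [ 0.51624807 -0.10447216  0.036     ] [ 0.61079921 -0.10478343  0.036     ]
round key [0.48720814 0.08985468 0.05      ] bar key [ 0.48832547 -0.30607915  0.05      ]
```

The box top runs from x 0.516 to 0.611 (94.5 mm, against 96 given), so its centre is (0.5635, -0.1045). That agrees with the triangulation. I'll press at x = 0.589.

Emit:
send_rows([
  {"hand": 0, "x": 3, "y": -1, "z": -20, "roll": 0},
  {"hand": 0, "x": 0, "y": 0, "z": -20, "roll": 0},
  {"hand": 0, "x": 0, "y": 0, "z": -20, "roll": 0},
  {"hand": 0, "x": 0, "y": 0, "z": -5, "roll": 0},
  {"hand": 0, "x": 0, "y": 0, "z": 0, "roll": 0},
  {"hand": 0, "x": 0, "y": 0, "z": 0, "roll": 0},
])

```text
time: 2.75
position: [0.5895, -0.1034, 0.1382]
tool_rot: [0.005, 3.14, 0.0]
ft_force: [0.5, 0.8, -0.2]
grip_width: 0.008
grip_force: 0.0
```

Emit:
send_rows([
  {"hand": 0, "x": 0, "y": 0, "z": -6, "roll": 0},
  {"hand": 0, "x": 0, "y": 0, "z": -4, "roll": 0},
  {"hand": 0, "x": 0, "y": 0, "z": -3, "roll": 0},
  {"hand": 0, "x": 0, "y": 0, "z": -3, "roll": 0},
  {"hand": 0, "x": 0, "y": 0, "z": -2, "roll": 0},
  {"hand": 0, "x": 0, "y": 0, "z": -1, "roll": 0},
  {"hand": 0, "x": 0, "y": 0, "z": 0, "roll": 0},
])

```text
time: 3.45
position: [0.5894, -0.1035, 0.1185]
tool_rot: [0.005, 3.141, -0.0]
ft_force: [1.3, -0.0, 1.1]
grip_width: 0.004
grip_force: 0.8
```

Emit:
send_rows([
  {"hand": 0, "x": 0, "y": 0, "z": -1, "roll": 0},
  {"hand": 0, "x": 0, "y": 0, "z": -1, "roll": 0},
  {"hand": 0, "x": 0, "y": 0, "z": 0, "roll": 0},
])

```text
time: 3.75
position: [0.5894, -0.1035, 0.1164]
tool_rot: [0.005, 3.141, -0.0]
ft_force: [3.0, 0.7, 1.9]
grip_width: 0.005
grip_force: 1.2
```

Emit:
send_rows([
  {"hand": 0, "x": 0, "y": 0, "z": -1, "roll": 0},
  {"hand": 0, "x": 0, "y": 0, "z": -1, "roll": 0},
  {"hand": 0, "x": 0, "y": 0, "z": 0, "roll": 0},
])

```text
time: 4.05
position: [0.5896, -0.1036, 0.116]
tool_rot: [0.005, 3.14, 0.001]
ft_force: [-0.7, 0.4, 10.6]
grip_width: 0.006
grip_force: 5.3
```

The fingers met the stop at tip height 46 mm with 10.6 N, as expected for fully over. I'll lift off and go above the round key.

Emit:
send_rows([
  {"hand": 0, "x": 0, "y": 0, "z": -1, "roll": 0},
  {"hand": 0, "x": 0, "y": 0, "z": 0, "roll": 0},
  {"hand": 0, "x": 0, "y": 0, "z": 30, "roll": 0},
  {"hand": 0, "x": 0, "y": 0, "z": 40, "roll": 0},
  {"hand": 0, "x": -20, "y": 40, "z": 18, "roll": 0},
  {"hand": 0, "x": -20, "y": 40, "z": 0, "roll": 0},
  {"hand": 0, "x": -20, "y": 40, "z": 0, "roll": 0},
  {"hand": 0, "x": -20, "y": 40, "z": 0, "roll": 0},
  {"hand": 0, "x": -22, "y": 37, "z": 0, "roll": 0},
  {"hand": 0, "x": 0, "y": 0, "z": 0, "roll": 0},
])

```text
time: 5.05
position: [0.4829, 0.0991, 0.2002]
tool_rot: [0.01, -3.137, -0.003]
ft_force: [-0.1, 0.2, -1.0]
grip_width: 0.003
grip_force: 0.0
```

```bash
python3 - <<'E'
from h import *
from bench import *
s=get_state();print(s['time'],s['position'],s['tool_rot'],s['ft_force'])
c=get_calibration('wrist');i=get_image('wrist');cv2.imwrite('pics/w2.png',i)
np.savez('w2',m=c['mtx'],T=c['world_from_camera'])
g=i[140:250,200:350].max(2)
n,_,st,m=cv2.connectedComponentsWithStats((g<60).astype(np.uint8))
for k in range(1,n):
    if st[k,4]>40:
        p=m[k]+[200,140];print(st[k],p,ray('w',p,.052,c))
cv2.imwrite('pics/side1.png',cv2.resize(get_image('side')[190:320,240:370],(560,560),interpolation=cv2.INTER_CUBIC))
E
```

```text
5.05 [0.48290139 0.09912632 0.20015574] [ 9.73817732e-03 -3.13654845e+00 -2.73090330e-03] [-0.14459905  0.19252921 -1.02811432]
[ 54  62  32  33 829] [269.28226779 218.06393245] [0.48279885 0.09369462 0.052     ]
[ 59 102  15   8 103] [265.52427184 246.        ] [0.50853654 0.09047067 0.052     ]
[ 76 102  15   8 104] [283.47115385 245.97115385] [0.50840422 0.10616046 0.052     ]
```

View pics/w2.png

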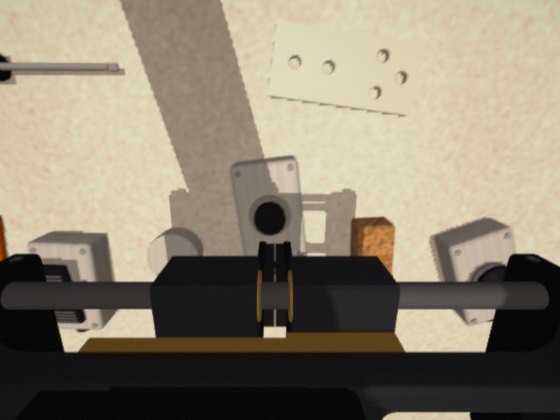

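View pics/side1.png

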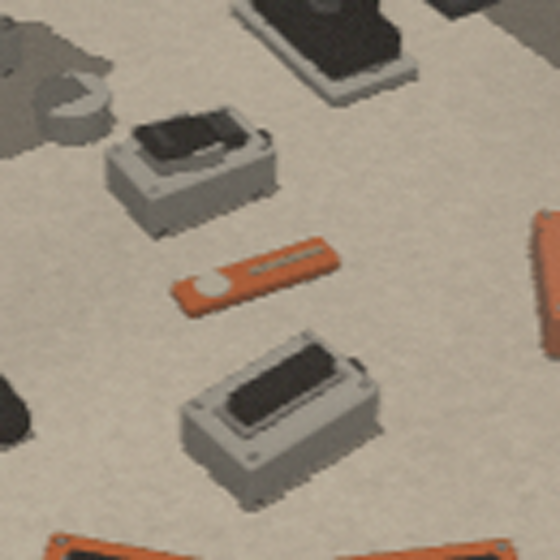

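The side crop shows the rocker tipped over, gland end down, and the boxes undisturbed. In the wrist view the round key is at (269,218), which gives about (0.484, 0.094), so I'll descend.

Emit:
send_rows([
  {"hand": 0, "x": -2, "y": 1, "z": -25, "roll": 0},
  {"hand": 0, "x": 0, "y": 0, "z": -25, "roll": 0},
  {"hand": 0, "x": 0, "y": 0, "z": -15, "roll": 0},
  {"hand": 0, "x": 0, "y": 0, "z": -5, "roll": 0},
  {"hand": 0, "x": 0, "y": 0, "z": 0, "roll": 0},
  {"hand": 0, "x": 0, "y": 0, "z": 0, "roll": 0},
])

```text
time: 5.75
position: [0.4857, 0.0938, 0.1319]
tool_rot: [0.007, 3.141, -0.0]
ft_force: [0.5, 1.1, 0.6]
grip_width: 0.006
grip_force: 0.0
```

Tip height is 62 mm. I'll press down to about 46 mm.

Emit:
send_rows([
  {"hand": 0, "x": 0, "y": 0, "z": -5, "roll": 0},
  {"hand": 0, "x": 0, "y": 0, "z": -4, "roll": 0},
  {"hand": 0, "x": 0, "y": 0, "z": -3, "roll": 0},
  {"hand": 0, "x": 0, "y": 0, "z": -2, "roll": 0},
  {"hand": 0, "x": 0, "y": 0, "z": -2, "roll": 0},
  {"hand": 0, "x": 0, "y": 0, "z": 0, "roll": 0},
])

```text
time: 6.35
position: [0.4851, 0.0945, 0.1152]
tool_rot: [0.005, 3.141, 0.0]
ft_force: [0.3, 1.2, 1.0]
grip_width: 0.005
grip_force: 0.2
```

Emit:
send_rows([
  {"hand": 0, "x": 0, "y": 0, "z": -1, "roll": 0},
  {"hand": 0, "x": 0, "y": 0, "z": -1, "roll": 0},
  {"hand": 0, "x": 0, "y": 0, "z": 0, "roll": 0},
])

```text
time: 6.65
position: [0.4852, 0.0945, 0.115]
tool_rot: [-0.005, -3.141, -0.001]
ft_force: [-4.3, -1.3, 13.6]
grip_width: 0.006
grip_force: 7.3
```

The key bottomed at tip height 45 mm with 13.6 N. I'll hold, lift, and go over to the bar at (0.487, -0.307).

Emit:
send_rows([
  {"hand": 0, "x": 0, "y": 0, "z": 0, "roll": 0},
  {"hand": 0, "x": 0, "y": 0, "z": 0, "roll": 0},
  {"hand": 0, "x": 0, "y": 0, "z": 40, "roll": 0},
  {"hand": 0, "x": 0, "y": 0, "z": 45, "roll": 0},
  {"hand": 0, "x": 0, "y": -40, "z": 0, "roll": 0},
  {"hand": 0, "x": 0, "y": -40, "z": 0, "roll": 0},
  {"hand": 0, "x": 0, "y": -40, "z": 0, "roll": 0},
  {"hand": 0, "x": 0, "y": -40, "z": 0, "roll": 0},
  {"hand": 0, "x": 0, "y": -40, "z": 0, "roll": 0},
  {"hand": 0, "x": 0, "y": -40, "z": 0, "roll": 0},
])

```text
time: 7.65
position: [0.4845, -0.1469, 0.1982]
tool_rot: [-0.005, -3.142, -0.001]
ft_force: [0.9, 0.1, 0.1]
grip_width: 0.004
grip_force: 0.0
```

Emit:
send_rows([
  {"hand": 0, "x": 0, "y": -40, "z": 0, "roll": 0},
  {"hand": 0, "x": 0, "y": -40, "z": 0, "roll": 0},
  {"hand": 0, "x": 0, "y": -40, "z": 0, "roll": 0},
  {"hand": 0, "x": 2, "y": -40, "z": 0, "roll": 0},
  {"hand": 0, "x": 0, "y": 0, "z": 0, "roll": 0},
  {"hand": 0, "x": 0, "y": 0, "z": 0, "roll": 0},
  {"hand": 0, "x": 0, "y": 0, "z": 0, "roll": 0},
])

```text
time: 8.35
position: [0.4872, -0.3041, 0.1978]
tool_rot: [-0.003, -3.141, -0.002]
ft_force: [0.6, 0.5, 0.3]
grip_width: 0.004
grip_force: 0.0
```

```bash
python3 - <<'E'
from h import *
from bench import *
s=get_state();print(s['time'],s['position'],s['tool_rot'],s['ft_force'])
c=get_calibration('wrist');i=get_image('wrist');cv2.imwrite('pics/w3.png',i)
g=i[140:243,200:350].max(2)
n,_,st,m=cv2.connectedComponentsWithStats((g<60).astype(np.uint8))
for k in range(1,n):
    if st[k,4]>40:
        p=m[k]+[200,140];print(st[k],p,ray('w',p,.052,c))
E
```

```text
8.35 [ 0.48719227 -0.3040507   0.19780191] [-2.94893660e-03 -3.14092987e+00 -2.33514218e-03] [0.57417639 0.45760472 0.29057196]
[  55   36   27   67 1321] [267.7335352  209.50340651] [ 0.47935202 -0.31070065  0.052     ]
```

View pics/w3.png

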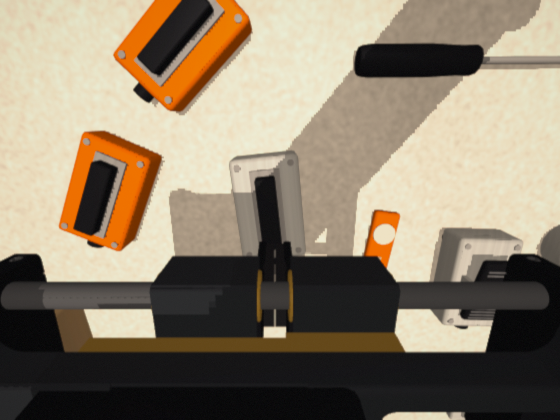

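The wrist view shows the grey bar key around (267,212), under the fingers and about 5 mm to their right (-y). The orange lookalikes are well clear. I'll shift and descend.

Emit:
send_rows([
  {"hand": 0, "x": -1, "y": -5, "z": -25, "roll": 0},
  {"hand": 0, "x": 0, "y": 0, "z": -25, "roll": 0},
  {"hand": 0, "x": 0, "y": 0, "z": -12, "roll": 0},
  {"hand": 0, "x": 0, "y": 0, "z": -4, "roll": 0},
  {"hand": 0, "x": 0, "y": 0, "z": 0, "roll": 0},
  {"hand": 0, "x": 0, "y": 0, "z": 0, "roll": 0},
])

```text
time: 9.0
position: [0.4867, -0.3106, 0.1333]
tool_rot: [0.004, 3.14, -0.001]
ft_force: [0.7, -1.0, 0.1]
grip_width: 0.005
grip_force: 0.0
```

Emit:
send_rows([
  {"hand": 0, "x": 0, "y": 0, "z": -5, "roll": 0},
  {"hand": 0, "x": 0, "y": 0, "z": -4, "roll": 0},
  {"hand": 0, "x": 0, "y": 0, "z": -3, "roll": 0},
  {"hand": 0, "x": 0, "y": 0, "z": -2, "roll": 0},
  {"hand": 0, "x": 0, "y": 0, "z": -1, "roll": 0},
  {"hand": 0, "x": 0, "y": 0, "z": -1, "roll": 0},
  {"hand": 0, "x": 0, "y": 0, "z": 0, "roll": 0},
])

```text
time: 9.7
position: [0.4861, -0.3105, 0.1163]
tool_rot: [0.005, 3.141, 0.0]
ft_force: [-0.1, 0.3, -0.0]
grip_width: 0.0
grip_force: 0.5
```

Emit:
send_rows([
  {"hand": 0, "x": 0, "y": 0, "z": -1, "roll": 0},
  {"hand": 0, "x": 0, "y": 0, "z": -1, "roll": 0},
  {"hand": 0, "x": 0, "y": 0, "z": -1, "roll": 0},
  {"hand": 0, "x": 0, "y": 0, "z": 0, "roll": 0},
])

```text
time: 10.1
position: [0.4862, -0.3107, 0.115]
tool_rot: [0.005, 3.141, 0.002]
ft_force: [-3.7, 3.2, 14.5]
grip_width: 0.002
grip_force: 7.0
```

The bar bottomed at 45 mm with 14.5 N. I'll hold, lift and check.

Emit:
send_rows([
  {"hand": 0, "x": 0, "y": 0, "z": 0, "roll": 0},
  {"hand": 0, "x": 0, "y": 0, "z": 0, "roll": 0},
  {"hand": 0, "x": 0, "y": 0, "z": 40, "roll": 0},
  {"hand": 0, "x": 0, "y": 0, "z": 50, "roll": 0},
  {"hand": 0, "x": 0, "y": 0, "z": 50, "roll": 0},
  {"hand": 0, "x": 0, "y": 0, "z": 50, "roll": 0},
  {"hand": 0, "x": 0, "y": 0, "z": 0, "roll": 0},
  {"hand": 0, "x": 0, "y": 0, "z": 0, "roll": 0},
  {"hand": 0, "x": 0, "y": 0, "z": 0, "roll": 0},
])

```text
time: 11.0
position: [0.4854, -0.31, 0.3017]
tool_rot: [-0.005, -3.139, -0.002]
ft_force: [0.8, -0.4, -0.5]
grip_width: 0.008
grip_force: 0.0
```

```bash
python3 - <<'E'
from bench import *
import cv2,numpy as np
s=get_state();print(s['time'],s['position'],s['ft_force'])
A=cv2.resize(get_image('scene')[100:340,200:440],(400,400),interpolation=cv2.INTER_CUBIC)
B=cv2.resize(get_image('side')[140:320,190:370],(400,400),interpolation=cv2.INTER_CUBIC)
cv2.imwrite('pics/end.png',np.hstack([A,B]))
E
```

```text
11.0 [ 0.4854349  -0.30999504  0.30168853] [ 0.79349781 -0.38792108 -0.53495491]
```

View pics/end.png

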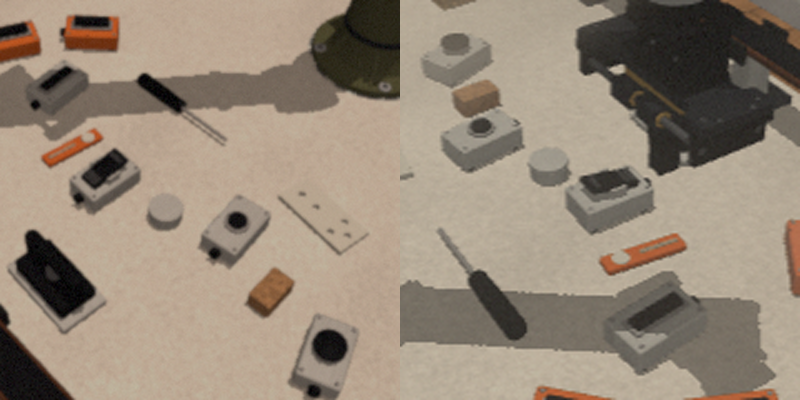

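The rocker is over, the round and bar keys are in, and the stop button and bystanders are where they started, so I'm handing in.

```bash
python3 -c "
from bench import close_job
print(close_job())"
```

```text
the job is handed in; nothing more can be done
None
```

I pressed the rocker, then the round key, then the bar key, each down to its stop, and handed the job in at about 11 s; the last images show the stop button and everything else apparently undisturbed, but the hand-in gave no verdict.

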